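# Load an end mill under the spring-closed flap of a marking nest

## Robot

A 7-joint arm with a two-finger parallel gripper is mounted at the origin on a cart in front of the work surface, level with it; the furniture and walls round the work are solid. World frame = base frame: x ahead of the robot, y to its left, z up, the work surface at z = 0. Lengths are in m, angles in rad, forces in N, time in s.
With the tool pointing down it reaches from about 0.35 to 0.9 m from the base axis. Payload 8.1 kg.
Tool frame: the origin (TCP) lies at the very end of the fingers, on their centre line; the grasp point (between the pads) lies 19 mm behind it; z points along the fingers, y is the line along which they close (so a half turn about z gives the same grasp; the last joint's range is limited). The gripper opens to 85 mm and grips with 20 to 120 N. Pads are 22 mm wide; open, the fingers measure 114 mm over their backs; the gripper's body (76 mm by 85 mm) begins 54 mm behind the grasp point. The pads swing forward as they close: fully open they stand 13 mm farther back than shut.
Start: joints at [-1.21, 0.434, 0.025, 1.573, -0.012, 1.134, -0.075], TCP at [0.28, 0.559, 0.231] pointing down, gripper open.
Joint ranges: [-2.62, 2.62], [-0.44, 2.09], [-1.27, 1.32], [0.08, 2.57], [-1.32, 4.46], [0.12, 2], [-2.74, 2.74]. Speed limits (rad/s): [2.22, 2.22, 3.01, 3.01, 3.14, 3.14, 3.14].

## Interface

Orientations are given as a rotation vector (axis times angle).
In Python, from rig import observe, snapshot, hand_in gives the robot as it stands.
- The arm moves only by the shell command python3 -m pendant FILE, which reads ROWS from the file FILE. ROWS is a JSON list of rows, 1 to 20 of them, each written [[dx, dy, dz], turn, opening]: dx, dy, dz in shares of 0.4 m (1.0 is 0.4 m), then a turn about the tool's z in normalised numbers (1 is 180 degrees), then the finger opening in m; each row shifts and turns the commanded pose from where the row before left it, along the tool's axes as they then stand; what a row does not reach is not made up. A row lasts 1/8 s, in which the tool goes at most 0.0625 m and 0.188 rad, less where a joint would pass 70% of its speed; a pose out of reach is approached as far as the arm can. The fingers move at their own pace and stop on an object; the grip force is fixed at half the most. Time passes only in rows, so rows that do not move let the fingers close. It prints the time, the measured TCP pose, the force, the opening and the grip force at its end. Input that does not fit is refused with a message, and nothing moves.
- observe(): the state, without advancing time (a new reading comes with each control period).
- snapshot(name): name is "scene" or "top"; returns a dict with "color" (420x560x3 uint8, red, green, blue), "fx", "fy", "cx", "cy" (pixels), "extrinsics" (4x4, takes a point from camera to world coordinates). Camera axes: x right, y down, z forward; pixel columns grow to the right and rows downward; lengths in m; the calibration is good to about 2 mm. A picture is of the moment at which its call begins. There is no depth.
- hand_in(): hands the job in; it is judged then, once.
The state is a dict: "t": time; "joints": joint angles; "joint_vel": joint speeds; "joint_torque": joint torques, N m; "tcp_pos": TCP position; "ee_rot": TCP orientation; "contact_force": force on the tool from outside, world axes, zero at the start; "wrist_torque": the same for the moment, N m; "width": finger opening in m; "grasp_force": force on a finger pad.
Only numpy, scipy, OpenCV 4.12 (cv2) and the standard library are available. Lean on these libraries where they do the work, as an engineer would, in place of code of your own. Each camera call takes 0.05 s, during which the arm holds its last target. There are 200 camera calls.

## Task

Load the end mill that lies in the trough of the steel marking nest: hold the spring-closed clamp flap open by pressing its long thumb bar down with one fingertip, and with the other fingertip push the mill along the trough, under the raised flap, until it is up against the end stop. Keep the flap off the mill until the mill is home, because the flap must not rub on the ground edges; then let go, so that the flap shuts on the mill and clamps it. Only press and push: do not pinch the mill or lift it out of the trough, and leave the mill case, the small carton and the spare mill beside the nest alone.

Things in the scene. Friction and masses are not known exactly. Their poses are not given: they have to be found in the camera images.
- nest: Fixed steel marking nest: base 224 x 92 x 10 mm, a trough along its x axis, loading end at -x. Origin: underside of the base, z up, trough centre line at y = 0. Trough floor z = 26 mm, 14 mm wide between two rails (4 mm thick, tops at z = 29 mm, x = -100 to 72 mm). The flap lies over the trough at x = 40 to 73 mm; nearer the loading end the trough is open above.
- stop_face (a point): Middle of the end stop's face that the mill's front end must touch: nest x = 85 mm, y = 0, z = 32 mm. The stop block behind it is 34 mm wide and reaches z = 46 mm. The shaft's three bearing blocks, at nest x = -100, 36 and 78 mm, reach from y = 20 to 30 mm (feet to 37 mm) and up to z = 33 mm.
- mill: Carbide end mill, dark grey bar 76 mm long, 12 mm thick, 0.11 kg, lying in the trough; it slides, does not roll. Origin: middle of its underside; its y axis is its length. Plain shank end toward the loading end (push here), fluted end toward the flap. Origin at nest x = -28 to -8 mm at first, 47 mm when against the stop; its rear end is then at x = 9 mm, 31 mm short of the flap.
- flap_angle (a joint): Angle of the sprung clamp flap (rad): 0 shut and empty, grows as the thumb bar is pressed, at most 0.9. Hinge shaft along nest x at y = 25 mm, z = 29 mm. Below 0.22 the flap blocks the mill; 0.2: it lies on a mill under it; above 0.32: 2 mm or more clear of it; 0.70: thumb bar level. The spring shuts it whenever the bar is let go.
- flap: Clamp flap with its thumb bar, a smooth strip at nest x = -110 to 28 mm, 3 mm thick, left (+y) of the shaft. Shut it slants up 40 degrees to its outer edge at nest y = 64, z = 62 mm. Pressed level (about 5 N) it spans y = 33 to 77 mm, top at z = 30.5 mm, 4.5 mm above the trough floor: one fingertip can slide on it as another pushes the mill. Origin: on the shaft at nest x = 0.
- bar_mid (a point): Point on the thumb bar's top face, at the middle of its length (nest x = -41 mm), 30 mm from the shaft's axis; moves with the bar. Shut: nest y = 47 mm, z = 49 mm.
- pad_mid (a point): Middle of the underside of the flap's rubber pad (34 x 22 x 6 mm, nest x = 39.5 to 73.5 mm), which presses on the mill when the flap shuts; moves with the flap.
- mill_case: Empty clear case for one end mill, 20 x 86 x 20 mm, lying on the mat right of the nest; loose, leave alone. Origin: middle of its underside.
- carton_small: Small white tool carton, 22 x 76 x 22 mm, lying right of the nest; loose, leave alone. Origin: middle of its underside.
- spare_mill: Spare end mill, 10 mm thick, 68 mm long, lying on the mat right of the nest; loose, leave alone. Origin: middle of its underside.

How it is judged:
On the way, in this order (a step that is already met when the one before it is completed fails the run):
1. a fingertip holds the thumb bar down and the flap open, the mill not yet under it (value of joint flap_angle above 0.32 rad and contact force between the fingers and flap above 0.5 N and x of mill in the frame of nest below 0.004 m), for 0.2 s.
2. the mill has gone 20 mm under the flap, still held open (value of joint flap_angle above 0.32 rad and contact force between the fingers and flap above 0.5 N and x of mill in the frame of nest above 0.022 m).
3. the mill is up against the stop (within 3 mm) with the flap still held open (value of joint flap_angle above 0.32 rad and contact force between the fingers and flap above 0.5 N and x of mill in the frame of nest above 0.044 m), for 0.1 s.
At the end, for the whole second after the job is handed in: The mill lies flat in the trough within 3 mm of the end stop, at rest, the thumb bar is released and the flap has shut on the mill and presses on it with more than 1 N (x of mill in the frame of nest above 0.044 m and y of mill in the frame of nest between -0.004 and 0.004 m and z of mill in the frame of nest below 0.029 m and angle between the y axis of mill and the x axis of nest, either way round below 0.09 rad and value of joint flap_angle below 0.28 rad and contact force between flap and mill above 1 N and linear speed of mill below 0.01 m/s); the robot touches nothing.
It fails at once if the flap's pad touched the mill before the mill was home (within 4.5 mm of the stop) (contact force between flap and mill above 0.5 N and x of mill in the frame of nest below 0.0425 m).
It fails at once if the mill was lifted out of the trough (z of mill in the frame of nest above 0.036 m).
It fails at once if the mill case was pushed or moved by more than 20 mm (distance of mill_case from where it was at the start of the episode above 0.02 m).
It fails at once if the small carton was pushed or moved by more than 20 mm (distance of carton_small from where it was at the start of the episode above 0.02 m).
It fails at once if the spare mill was pushed or moved by more than 20 mm (distance of spare_mill from where it was at the start of the episode above 0.02 m).
It also fails if it takes over 35 s, if anything falls off the work surface, if the arm or the gripper's body presses on something with over 40 N, if the wrist force passes 120 N, or if a joint passes its speed limit or range.

## Working session

There is one attempt and no reset: what is moved stays moved. The work goes in short steps, Python scripts to look and compute and a shell command to move; the robot and the scene stay as the last step left them, time stands still between calls to the robot, and variables do not carry over. Pictures are saved under pics/ and viewed, at most 10 in all, crops included, and the job is handed in when it is done.

```bash
mkdir -p pics; ls; python3 - <<'E'
from rig import observe, snapshot
import cv2,numpy as np
o=observe();print({k:np.round(v,3).tolist() for k,v in o.items()})
for n in("scene","top"):
    s=snapshot(n);cv2.imwrite(f"pics/{n}0.png",s["color"][:,:,::-1]);print(n,s["fx"],s["fy"],s["cx"],s["cy"],np.round(s["extrinsics"],4).tolist())
E
```

```text
pics
{'t': 0.0, 'joints': [-1.21, 0.435, 0.025, 1.574, -0.012, 1.134, -0.075], 'joint_vel': [-0.002, -0.0, 0.001, 0.001, -0.001, -0.001, 0.001], 'joint_torque': [-0.0, -67.046, 1.024, -31.623, 0.015, 0.012, 0.0], 'tcp_pos': [0.279, 0.559, 0.231], 'ee_rot': [-0.722, -3.057, 0.002], 'contact_force': [0.126, 0.087, -0.549], 'wrist_torque': [-0.035, 0.013, -0.068], 'grasp_force': 0.0, 'width': 0.086}
scene 482.50821527343413 482.50821527343413 274.34035832057236 208.72853743128337 [[0.5328, -0.6485, 0.5437, 0.1107], [-0.8463, -0.4092, 0.3412, -0.2829], [0.0012, -0.6418, -0.7668, 0.6989], [0.0, 0.0, 0.0, 1.0]]
top 392.8384876304564 392.8384876304564 277.9657973551423 211.78796813800898 [[-0.0042, -0.9841, 0.1775, 0.4268], [-0.9995, 0.0099, 0.0314, -0.0087], [-0.0326, -0.1772, -0.9836, 0.9124], [0.0, 0.0, 0.0, 1.0]]
```

View pics/top0.png

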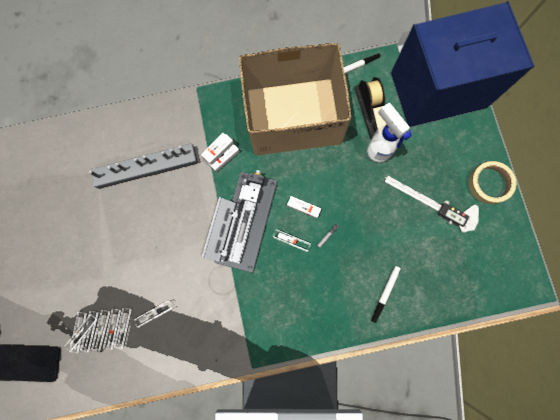

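View pics/scene0.png

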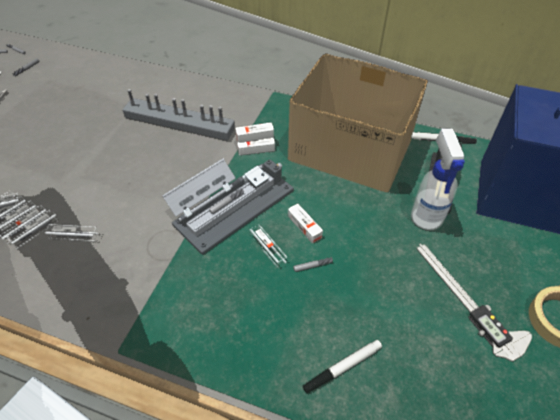

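The top view shows the nest at about (240,222), its stop end near (255,185). In the scene view it is at about (232,205). I'll enlarge both.

```bash
python3 - <<'E'
import cv2
a=cv2.imread("pics/top0.png")[160:280,190:290];b=cv2.imread("pics/scene0.png")[145:255,155:300]
cv2.imwrite("pics/c1.png",cv2.resize(a,None,fx=5,fy=5,interpolation=cv2.INTER_CUBIC))
cv2.imwrite("pics/c2.png",cv2.resize(b,None,fx=5,fy=5,interpolation=cv2.INTER_CUBIC))
E
```

```text
(no output)
```

View pics/c1.png

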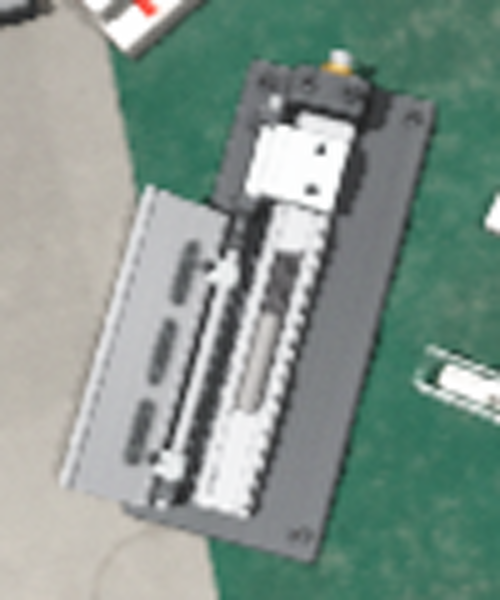

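View pics/c2.png

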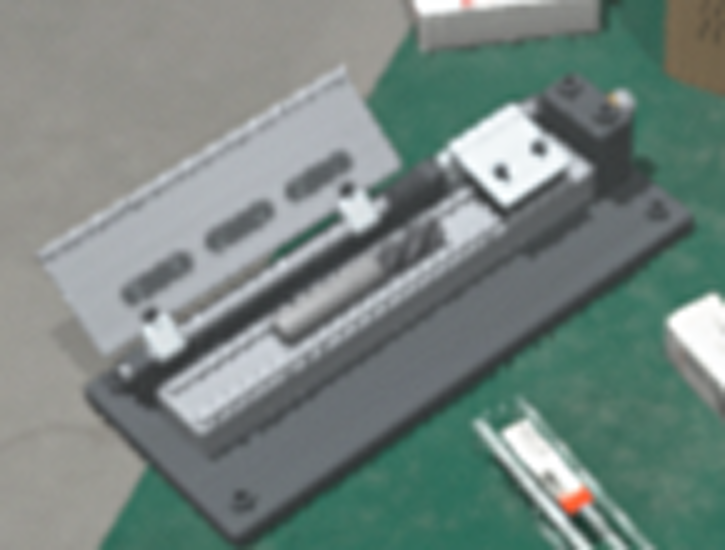

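Crop 1 (top) and crop 2 (scene) show the bar's outer corners, the rail ends, the base corners and the mill's rear end clearly. I'll fit the nest pose to them from both views.

```bash
cat > h.py <<'E'
import numpy as np
from rig import snapshot
from scipy.optimize import least_squares
def proj(s,P):
    E=s["extrinsics"];q=(np.asarray(P)-E[:3,3])@E[:3,:3]
    return np.c_[s["fx"]*q[:,0]/q[:,2]+s["cx"],s["fy"]*q[:,1]/q[:,2]+s["cy"]]
def Rz(a):return np.array([[np.cos(a),-np.sin(a),0],[np.sin(a),np.cos(a),0],[0,0,1]])
E
python3 - <<'E'
from h import *
T,S=snapshot("top"),snapshot("scene")
# nest point (m), base flag side, top crop px, scene crop px
L=[([-110,64,62],0,(62,485),(40,258)),([28,64,62],0,(150,187),(343,68)),
([-100,11,29],0,(193,502),(160,388)),([-100,-11,29],0,(250,517),(210,432)),
([-112,-46,10],1,(315,562),(240,543)),([112,-46,10],1,(435,98),(692,218)),
([-112,46,10],1,None,(88,388)),([112,46,10],1,(253,62),None)]
def res(p,full=False):
    r=[]
    for P,b,t,s in L:
        w=Rz(p[3])@(np.array(P)/1000+[0,b*p[4],0])+p[:3]
        for cam,px,o in((T,t,(190,160)),(S,s,(155,145))):
            if px: r.append(proj(cam,[w])[0]-(np.array(px)/5+o))
    r=np.array(r);return r if full else r.ravel()
f=least_squares(lambda p:res(p),[.45,.1,0,-.25,0],loss="soft_l1")
print(f.x,np.round(res(f.x,True),1).tolist())
p=f.x;np.save("nest.npy",p)
# mill rear end bottom-ish: triangulate point at (xr,y,zr)
def mr(q):
    w=Rz(p[3])@q+p[:3]
    return np.r_[proj(T,[w])[0]-(190+247/5,160+408/5),proj(S,[w])[0]-(155+282/5,145+328/5)]
g=least_squares(mr,[-.06,0,.03]);print("mill rear in nest",g.x,g.fun)
E
```

```text
[ 5.71349308e-01  9.33725234e-02 -4.49508646e-03 -2.58050085e-01
 -9.70106178e-05] [[0.2, 0.6], [-0.7, 1.1], [0.1, 0.2], [-0.5, 1.7], [0.9, -0.4], [0.4, 0.9], [-1.1, -0.9], [-2.1, -0.7], [0.3, -0.5], [-0.1, -0.8], [0.8, 0.2], [1.2, -0.6], [-0.5, -0.2], [0.1, -1.6]]
mill rear in nest [-0.05456639 -0.00113996  0.03820145] [ 0.11521531 -0.10194497 -0.12161962  0.01340478]
```

```bash
python3 - <<'E'
from h import *
import cv2
T,S=snapshot("top"),snapshot("scene")
L=[([-110,64,62],(62,485),(40,258)),([28,64,62],(150,187),(343,68)),
([-100,11,29],(193,502),(160,388)),([-100,-11,29],(250,517),(210,432)),
([-112,-46,10],(315,562),(240,543)),([112,-46,10],(435,98),(692,218)),
([-112,46,10],None,(88,388)),([112,46,10],(253,62),None)]
# also fit a small pixel offset per camera (calibration error), with prior; nest on the surface
def res(p,full=False):
    r=[]
    for P,t,s in L:
        w=Rz(p[2])@(np.array(P)/1000)+[p[0],p[1],0]
        for cam,px,o,d in((T,t,(190,160),p[3:5]),(S,s,(155,145),p[5:7])):
            if px: r.append(proj(cam,[w])[0]+d-(np.array(px)/5+o))
    r=np.array(r);return r if full else np.r_[r.ravel(),p[3:]]
f=least_squares(res,[.45,.1,-.25,0,0,0,0],loss="soft_l1");p=f.x
print(np.round(p,4),np.round(res(p,True),1).tolist());np.save("nest.npy",p)
def edges(cam,o,d,src,out):
    im=cv2.resize(cv2.imread(src)[o[1]:o[1]+120,o[0]:o[0]+145],None,fx=5,fy=5,interpolation=cv2.INTER_CUBIC)
    def seg(pts,c):
        w=(Rz(p[2])@(np.array(pts).T/1000)).T+[p[0],p[1],0]
        q=((proj(cam,w)+d-o+.5)*5).astype(np.int32);cv2.polylines(im,[q],True,c,1)
    seg([[-112,-46,10],[112,-46,10],[112,46,10],[-112,46,10]],(0,0,255))
    seg([[-100,-11,29],[72,-11,29],[72,11,29],[-100,11,29]],(0,255,255))
    seg([[-110,64,62],[28,64,62],[28,31,34],[-110,31,34]],(255,0,255))
    seg([[85,-17,46],[85,17,46]],(0,255,0))
    for x in(-.0546,):seg([[x*1000,-6,38],[x*1000,6,38],[x*1000+76,6,38],[x*1000+76,-6,38]],(255,255,0))
    return im
a=edges(T,(190,160),p[3:5],"pics/top0.png",0);b=edges(S,(155,145),p[5:7],"pics/scene0.png",0)
cv2.imwrite("pics/ov.png",cv2.resize(np.vstack([a,b]),None,fx=.5,fy=.5) if 0 else cv2.resize(np.hstack([a[:,:500],b]),(800,int(600*800/1225))))
o=__import__("rig").observe()
from scipy.spatial.transform import Rotation as R
M=R.from_rotvec(o["ee_rot"]).as_matrix();print(M.round(3).tolist())
n=Rz(p[2])
tgt=n@[-.085,.0272,0]+[p[0],p[1],.10]
d=tgt-o["tcp_pos"];print("tgt",tgt,"tool delta",M.T@d)
xn=n[:,0];print("turn",np.arctan2(xn@M[:,1],xn@M[:,0]),"tool-delta after",)
E
```

```text
[ 0.5701  0.0916 -0.2582 -0.6213  0.016   0.2308  0.4778] [[-0.0, 1.0], [-0.6, 0.7], [-0.1, 0.3], [-0.1, 1.2], [0.8, 0.1], [0.6, 0.7], [-1.2, -0.4], [-1.8, -0.9], [0.2, -0.0], [0.2, -0.9], [0.9, 0.2], [2.0, -1.0], [-0.4, -0.4], [0.0, -1.7]]
[[-0.894, 0.447, -0.0], [0.447, 0.894, -0.0], [-0.0, -0.0, -1.0]]
tgt [0.49487531 0.13955994 0.1       ] tool delta [-0.38013698 -0.27855011  0.13121333]
turn 2.9358593471109953 tool-delta after
```

View pics/ov.png

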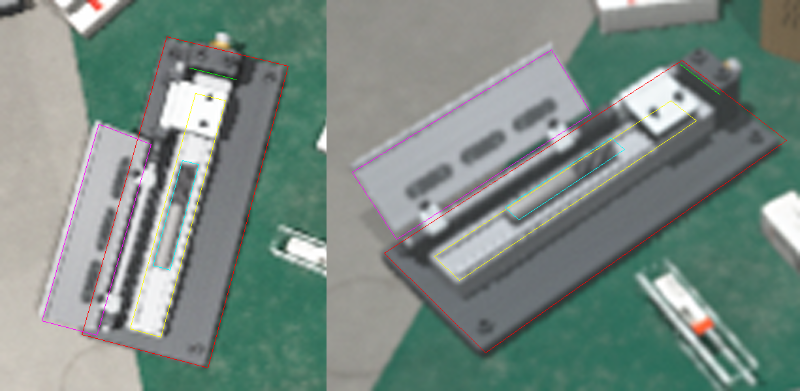

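The overlay fits both views within about 2 mm (nest at 0.570, 0.092, yaw −0.258; mill rear end at nest x ≈ −55). I'll go above the area behind the mill.

The rows are not in the units I measure in: shifts go in shares of 0.4 m and turns go in shares of 180 degrees. I convert before sending: 0.05 m is 0.125, -0.028 m is -0.07, -0.103 rad is -0.0328.

```bash
echo '[[[0, 0, 0], -0.0328, 0.04], [[-0.0325, -0.0375, 0], -0.0328, 0.04], [[-0.0625, -0.07, 0], 0, 0.04], [[-0.0625, -0.07, 0], 0, 0.04], [[-0.0625, -0.07, 0], 0, 0.04], [[-0.0625, -0.07, 0], 0, 0.04], [[-0.0625, -0.07, 0], 0, 0.04], [[-0.0625, -0.07, 0], 0, 0.04], [[-0.0625, -0.07, 0], 0, 0.04], [[-0.0625, -0.07, 0], 0, 0.04], [[-0.0625, -0.07, 0], 0, 0.04], [[-0.0625, -0.07, 0], 0, 0.04], [[-0.0625, -0.07, 0], 0, 0.04], [[-0.0625, -0.07, 0], 0, 0.04], [[0, 0, 0.125], 0, 0.04], [[0, 0, 0.125], 0, 0.04], [[0, 0, 0], 0, 0.04]]' > next.json && python3 -m pendant next.json
cat > st.py <<'E'
from h import *;from rig import observe
from scipy.spatial.transform import Rotation as R
o=observe();p=np.load("nest.npy");n=Rz(p[2]);M=R.from_rotvec(o["ee_rot"]).as_matrix()
print("t",o["t"],"nest xyz mm",np.round((n.T@(np.array(o["tcp_pos"])-[p[0],p[1],0]))*1000,1),"F nest",np.round(n.T@o["contact_force"],2),"w",o["width"],"toolx,y in nest",(n.T@M)[:,0].round(3),(n.T@M)[:,1].round(3))
E
python3 st.py
```

```text
t: 2.42
tcp_pos: [0.4884, 0.138, 0.1288]
ee_rot: [-0.403, -3.11, 0.005]
contact_force: [0.2, 0.1, 0.1]
width: 0.04
grasp_force: 0.0
t 2.425 nest xyz mm [-90.8  24.  128.8] F nest [0.16 0.11 0.11] w 0.03997180442869188 toolx,y in nest [-1.    -0.     0.005] [-0.     1.    -0.004]
```

To row units: 0.03 m is 0.075, -0.006 m is -0.015.

```bash
echo '[[[-0.015, 0.0075, 0.075], 0, 0.04], [[0, 0, 0.065], 0, 0.04], [[0, 0, 0], 0, 0.04]]' > next.json && python3 -m pendant next.json; python3 st.py; python3 - <<'E'
from h import *
import cv2
T,S=snapshot("top"),snapshot("scene")
a=T["color"][170:270,190:290,::-1];b=S["color"][110:235,145:290,::-1]
a=cv2.resize(a,(375,375),interpolation=cv2.INTER_CUBIC);b=cv2.resize(b,(425,375),interpolation=cv2.INTER_CUBIC)
cv2.imwrite("pics/p2.png",np.hstack([a,b]))
E
```

```text
t: 2.8
tcp_pos: [0.4974, 0.1404, 0.0759]
ee_rot: [-0.404, -3.115, 0.001]
contact_force: [0.8, -0.3, 0.9]
width: 0.04
grasp_force: 0.0
t 2.8 nest xyz mm [-82.8  28.7  75.9] F nest [ 0.87 -0.04  0.93] w 0.03996731264762307 toolx,y in nest [-1.    -0.     0.001] [-0.     1.    -0.001]
```

View pics/p2.png

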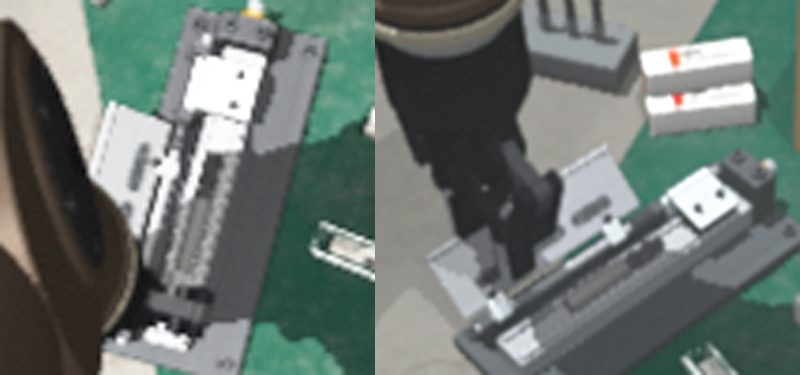

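To row units: 0.008 m is 0.02, 0.007 m is 0.0175.

```bash
echo '[[[0, -0.0025, 0.02], 0, 0.04], [[0, 0, 0.0175], 0, 0.04], [[0, 0, 0], 0, 0.04]]' > next.json && python3 -m pendant next.json; python3 st.py;echo '[[[0, 0, 0.02], 0, 0.04], [[0, 0, 0.02], 0, 0.04], [[0, 0, 0], 0, 0.04]]' > next.json && python3 -m pendant next.json; python3 st.py
```

```text
t: 3.28
tcp_pos: [0.4968, 0.1392, 0.06]
ee_rot: [-0.404, -3.115, 0.001]
contact_force: [0.5, 0.6, 0.8]
width: 0.0401
grasp_force: 0.0
t 3.275 nest xyz mm [-83.   27.4  60. ] F nest [0.35 0.67 0.82] w 0.04011004934757727 toolx,y in nest [-1.    -0.     0.001] [-0.  1. -0.]
t: 3.65
tcp_pos: [0.4972, 0.1392, 0.0438]
ee_rot: [-0.404, -3.115, 0.001]
contact_force: [0.1, -0.5, 4.1]
width: 0.0401
grasp_force: 1.6
t 3.65 nest xyz mm [-82.7  27.4  43.8] F nest [ 0.21 -0.5   4.07] w 0.04011841626069513 toolx,y in nest [-1. -0.  0.] [-0.  1. -0.]
```

To row units: 0.006 m is 0.015, 0.003 m is 0.0075.

```bash
echo '[[[0, 0, 0.015], 0, 0.04], [[0, 0, 0.0075], 0, 0.04], [[0, 0, 0], 0, 0.04]]' > next.json && python3 -m pendant next.json; python3 st.py;echo '[[[0, 0, 0.005], 0, 0.04], [[0, 0, 0], 0, 0.04]]' > next.json && python3 -m pendant next.json; python3 st.py;echo '[[[0, 0, 0.0038], 0, 0.04], [[0, 0, 0], 0, 0.04]]' > next.json && python3 -m pendant next.json; python3 st.py
python3 - <<'E'
from h import *
import cv2
S=snapshot("scene")
b=S["color"][130:230,150:270,::-1]
cv2.imwrite("pics/p3.png",cv2.resize(b,None,fx=5,fy=5,interpolation=cv2.INTER_CUBIC))
E
```

```text
t: 4.03
tcp_pos: [0.4976, 0.1398, 0.0354]
ee_rot: [0.403, 3.115, 0.001]
contact_force: [0.3, 1.7, 5.2]
width: 0.0397
grasp_force: 2.2
t 4.025 nest xyz mm [-82.4  28.1  35.4] F nest [-0.11  1.71  5.22] w 0.03969234174998064 toolx,y in nest [-1.    -0.001 -0.001] [-0.001  1.     0.001]
t: 4.28
tcp_pos: [0.4976, 0.1398, 0.0336]
ee_rot: [0.403, 3.115, 0.001]
contact_force: [1.1, 1.7, 6.0]
width: 0.04
grasp_force: 2.4
t 4.275 nest xyz mm [-82.5  28.1  33.6] F nest [0.67 1.89 6.03] w 0.03998469512947675 toolx,y in nest [-1.    -0.001 -0.001] [-0.001  1.     0.001]
t: 4.53
tcp_pos: [0.4977, 0.14, 0.0322]
ee_rot: [0.403, 3.115, 0.001]
contact_force: [1.1, 3.0, 4.9]
width: 0.0402
grasp_force: 2.5
t 4.525 nest xyz mm [-82.4  28.3  32.2] F nest [0.25 3.21 4.87] w 0.04015227287138095 toolx,y in nest [-1.    -0.001 -0.001] [-0.001  1.     0.001]
```

View pics/p3.png

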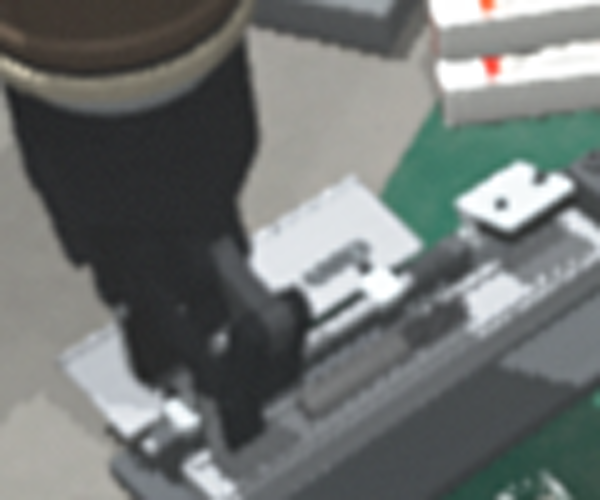

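```bash
python3 - <<'E'
from h import *
S=snapshot("scene");p=np.load("nest.npy")
P=lambda L:(proj(S,(Rz(p[2])@(np.array(L).T/1000)).T+[p[0],p[1],0])+p[5:7]-[150,130]+.5)*5
for th in(.4,.5,.6,.7,.8):
    a=.70-th;c=lambda x:[x,25+52*np.cos(a)-1.5*np.sin(a),29+52*np.sin(a)+1.5*np.cos(a)]
    print(th,P([c(28),c(-110)]).round().tolist())
print(P([[-82.4+s,y,z] for z in(27,30,33) for s in(-11,11) for y in(-7,7)]).round().tolist())
E
```

```text
0.4 [[356.0, 168.0], [56.0, 353.0]]
0.5 [[355.0, 176.0], [56.0, 360.0]]
0.6 [[355.0, 184.0], [57.0, 368.0]]
0.7 [[355.0, 193.0], [59.0, 377.0]]
0.8 [[357.0, 202.0], [62.0, 386.0]]
[[237.0, 492.0], [213.0, 469.0], [287.0, 458.0], [263.0, 436.0], [236.0, 487.0], [212.0, 464.0], [286.0, 453.0], [262.0, 431.0], [235.0, 481.0], [211.0, 458.0], [285.0, 448.0], [261.0, 425.0]]
```

To row units: 0.0015 m is 0.0038.

```bash
echo '[[[0, 0, 0.0038], 0, 0.04], [[0, 0, 0], 0, 0.04]]' > next.json && python3 -m pendant next.json; python3 st.py;echo '[[[0, 0, 0.0038], 0, 0.04], [[0, 0, 0], 0, 0.04]]' > next.json && python3 -m pendant next.json; python3 st.py
```

```text
t: 4.88
tcp_pos: [0.4977, 0.1402, 0.0307]
ee_rot: [0.403, 3.115, 0.002]
contact_force: [0.6, 4.0, 5.5]
width: 0.04
grasp_force: 2.6
t 4.875 nest xyz mm [-82.4  28.5  30.7] F nest [-0.46  3.97  5.55] w 0.03996664924798601 toolx,y in nest [-1.    -0.001 -0.001] [-0.001  1.     0.001]
t: 5.12
tcp_pos: [0.4977, 0.1404, 0.0292]
ee_rot: [0.403, 3.115, 0.002]
contact_force: [0.7, 3.1, 6.1]
width: 0.0398
grasp_force: 2.9
t 5.125 nest xyz mm [-82.4  28.7  29.2] F nest [-0.12  3.15  6.13] w 0.03983765670959336 toolx,y in nest [-1.    -0.001 -0.001] [-0.001  1.     0.001]
```

To row units: -0.005 m is -0.0125, -0.001 m is -0.0025.

```bash
echo '[[[-0.01, -0.0025, 0.0013], 0, 0.04], [[-0.0125, 0, 0], 0, 0.04], [[-0.0125, 0, 0], 0, 0.04], [[-0.0125, 0, 0], 0, 0.04], [[-0.0125, 0, 0], 0, 0.04], [[0, 0, 0], 0, 0.04]]' > next.json && python3 -m pendant next.json; python3 st.py;echo '[[[-0.0125, 0, 0], 0, 0.04], [[-0.0125, 0, 0], 0, 0.04], [[0, 0, 0], 0, 0.04]]' > next.json && python3 -m pendant next.json; python3 st.py
python3 - <<'E'
from h import *
import cv2
S=snapshot("scene")
b=S["color"][130:230,150:280,::-1]
cv2.imwrite("pics/p4.png",cv2.resize(b,None,fx=5,fy=5,interpolation=cv2.INTER_CUBIC))
E
```

```text
t: 5.88
tcp_pos: [0.5186, 0.1322, 0.0281]
ee_rot: [-0.403, -3.113, 0.001]
contact_force: [-3.9, 1.7, 7.6]
width: 0.0396
grasp_force: 3.6
t 5.875 nest xyz mm [-60.2  26.1  28.1] F nest [-4.24  0.59  7.62] w 0.03960635044124271 toolx,y in nest [-1.    -0.001  0.003] [-0.001  1.    -0.001]
t: 6.25
tcp_pos: [0.5283, 0.1296, 0.0282]
ee_rot: [-0.403, -3.113, 0.001]
contact_force: [-3.7, 0.6, 6.9]
width: 0.0403
grasp_force: 3.6
t 6.25 nest xyz mm [-50.1  26.2  28.2] F nest [-3.77 -0.4   6.94] w 0.040278152284495106 toolx,y in nest [-1.    -0.001  0.003] [-0.001  1.    -0.001]
```

View pics/p4.png

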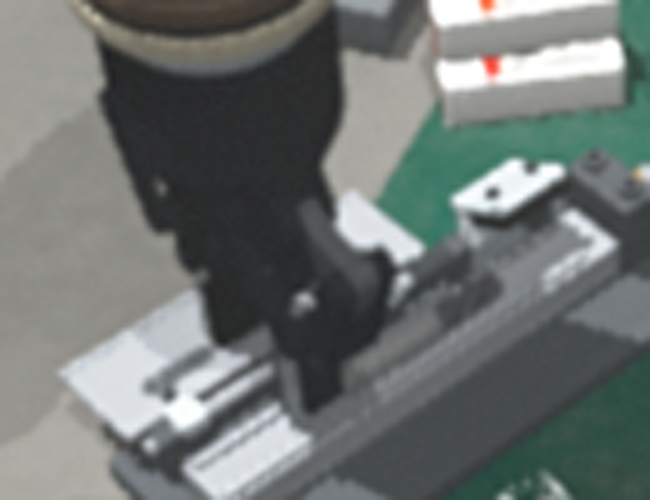

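The fingertip at (320,400) pushes the mill, its tip now at about (500,280), and the flap is well up.

To row units: -0.005 m is -0.0125.

```bash
echo '[[[-0.0125, 0, 0], 0, 0.04], [[-0.0125, 0, 0], 0, 0.04], [[-0.0125, 0, 0], 0, 0.04], [[-0.0125, 0, 0], 0, 0.04], [[-0.0125, 0, 0], 0, 0.04], [[-0.0125, 0, 0], 0, 0.04], [[-0.0125, 0, 0], 0, 0.04], [[-0.0125, 0, 0], 0, 0.04], [[0, 0, 0], 0, 0.04]]' > next.json && python3 -m pendant next.json; python3 st.py;echo '[[[-0.005, 0, 0], 0, 0.04], [[-0.005, 0, 0], 0, 0.04], [[0, 0, 0], 0, 0.04]]' > next.json && python3 -m pendant next.json; python3 st.py
```

```text
t: 7.42
tcp_pos: [0.567, 0.1196, 0.0282]
ee_rot: [-0.403, -3.113, 0.001]
contact_force: [-3.6, 1.5, 7.2]
width: 0.0402
grasp_force: 3.6
t 7.425 nest xyz mm [-10.1  26.3  28.2] F nest [-3.84  0.51  7.17] w 0.04021506961661 toolx,y in nest [-1.    -0.001  0.003] [-0.001  1.    -0.001]
t: 7.8
tcp_pos: [0.5704, 0.1187, 0.0281]
ee_rot: [-0.403, -3.112, 0.001]
contact_force: [-3.9, 1.8, 7.9]
width: 0.0401
grasp_force: 3.6
t 7.8 nest xyz mm [-6.6 26.3 28.1] F nest [-4.23  0.73  7.93] w 0.04012386802098506 toolx,y in nest [-1.    -0.001  0.003] [-0.001  1.    -0.001]
```

To row units: -0.002 m is -0.005.

```bash
for i in 1; do echo '[[[-0.005, 0, 0], 0, 0.04], [[0, 0, 0], 0, 0.04]]' > next.json && python3 -m pendant next.json; python3 st.py; echo '[[[-0.005, 0, 0], 0, 0.04], [[0, 0, 0], 0, 0.04]]' > next.json && python3 -m pendant next.json; python3 st.py; echo '[[[-0.0025, 0, 0], 0, 0.04], [[0, 0, 0], 0, 0.04]]' > next.json && python3 -m pendant next.json; python3 st.py; done | grep nest
```

```text
t 8.05 nest xyz mm [-4.7 26.3 28. ] F nest [-4.71  0.88  6.63] w 0.039838706171587114 toolx,y in nest [-1.    -0.001  0.003] [-0.001  1.    -0.001]
t 8.3 nest xyz mm [-2.7 26.3 28.1] F nest [-4.53  0.54  6.98] w 0.03968129406699333 toolx,y in nest [-1.    -0.001  0.003] [-0.001  1.    -0.001]
t 8.55 nest xyz mm [-1.9 26.3 28. ] F nest [-4.54  0.46  8.45] w 0.040065206554580526 toolx,y in nest [-1.    -0.001  0.004] [-0.001  1.    -0.001]
```

To row units: -0.002 m is -0.005.

```bash
(echo '[[[-0.005, 0, 0], 0, 0.04], [[0, 0, 0], 0, 0.04]]' > next.json && python3 -m pendant next.json; python3 st.py; echo '[[[-0.005, 0, 0], 0, 0.04], [[0, 0, 0], 0, 0.04]]' > next.json && python3 -m pendant next.json; python3 st.py )| grep nest
python3 - <<'E'
from h import *
import cv2
S=snapshot("scene");T=snapshot("top")
b=S["color"][130:230,170:290,::-1]
a=T["color"][170:270,200:280,::-1]
cv2.imwrite("pics/p5.png",np.hstack([cv2.resize(x,None,fx=4,fy=4,interpolation=cv2.INTER_CUBIC) for x in(a,b)]))
E
```

```text
t 8.8 nest xyz mm [ 0.4 26.3 28.1] F nest [-5.16  0.5   7.16] w 0.039788449473831075 toolx,y in nest [-1.    -0.001  0.003] [-0.001  1.    -0.001]
t 9.05 nest xyz mm [ 0.9 26.3 27.9] F nest [-9.01 -0.06 10.4 ] w 0.03998547196738116 toolx,y in nest [-1.    -0.001  0.006] [-0.001  1.    -0.001]
```

View pics/p5.png

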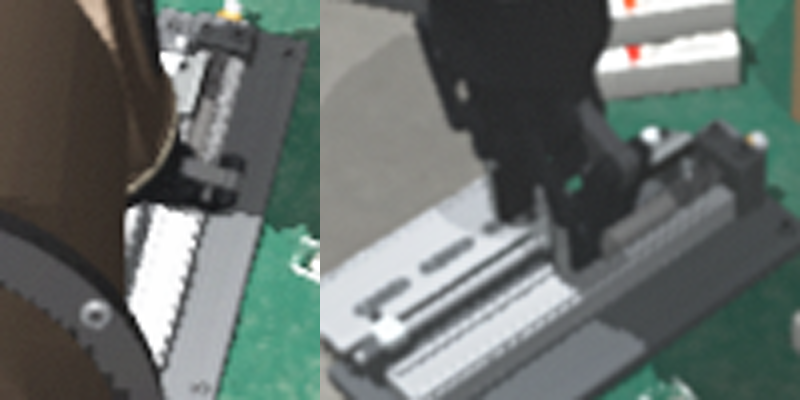

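The mill reaches the stop block (top view, about (225,50); the force has jumped). I'll push a little more to confirm, hold, back off slightly, then lift.

To row units: -0.002 m is -0.005.

```bash
(echo '[[[-0.005, 0, 0], 0, 0.04], [[0, 0, 0], 0, 0.04], [[0, 0, 0], 0, 0.04]]' > next.json && python3 -m pendant next.json; python3 st.py; echo '[[[0.0075, 0, 0], 0, 0.04], [[0.0075, 0, 0], 0, 0.04], [[0, 0, -0.0125], 0, 0.04], [[0, 0, -0.015], 0, 0.04], [[0, 0, -0.02], 0, 0.04], [[0, 0, -0.025], 0, 0.04], [[0, 0, -0.05], 0, 0.04], [[0, 0, -0.075], 0, 0.04], [[0, 0, -0.075], 0, 0.04], [[0, 0, -0.075], 0, 0.04], [[0, 0, 0], 0, 0.04]]' > next.json && python3 -m pendant next.json; python3 st.py )| grep nest
```

```text
t 9.525 nest xyz mm [ 1.  26.3 27.6] F nest [-13.08  -0.12  13.84] w 0.03993656764966717 toolx,y in nest [-1.    -0.002  0.009] [-0.002  1.    -0.002]
t 10.9 nest xyz mm [  1.4  27.8 170.1] F nest [-0.48 -0.87 -0.23] w 0.0402020305702878 toolx,y in nest [-1.    -0.001 -0.004] [-0.001  1.     0.003]
```

To row units: 0.04 m is 0.1, 0.03 m is 0.075.

```bash
echo '[[[0.075, 0.075, -0.05], 0, 0.04], [[0.1, 0.1, 0], 0, 0.04], [[0.1, 0.1, 0], 0, 0.04], [[0, 0, 0], 0, 0.04], [[0, 0, 0], 0, 0.04]]' > next.json && python3 -m pendant next.json | head -2
python3 - <<'E'
from h import *
import cv2
S=snapshot("scene");T=snapshot("top");p=np.load("nest.npy")
w=(Rz(p[2])@np.array([[.009,0,.038],[.009,-.006,.026],[.006,0,.038]]).T).T+[p[0],p[1],0]
print((proj(T,w)+p[3:5]+.5-[200,170])*4,(proj(S,w)+p[5:7]+.5-[170,130])*4+[320,0])
b=S["color"][130:230,170:290,::-1]
a=T["color"][170:270,200:280,::-1]
cv2.imwrite("pics/p6.png",np.hstack([cv2.resize(x,None,fx=4,fy=4,interpolation=cv2.INTER_CUBIC) for x in(a,b)]))
E
```

```text
t: 11.52
tcp_pos: [0.4985, 0.2515, 0.1869]
[[187.7924995  180.47936857]
 [200.14924207 186.57258957]
 [186.39362526 185.54108544]] [[596.0100032  249.9540568 ]
 [605.83913281 274.32647061]
 [591.02266665 253.26329255]]
```

View pics/p6.png

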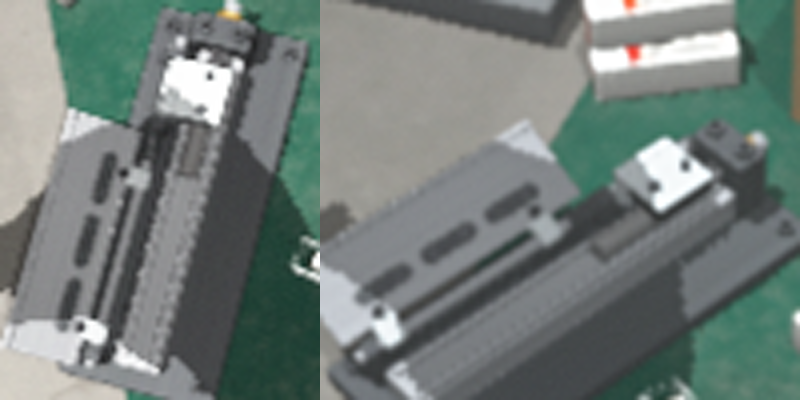

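The flap lies shut on the mill. Its rear end, at (187,178) top and (597,248) scene, matches nest x = 9 mm, so the mill is home.

```bash
python3 -c "from rig import hand_in;print(hand_in())"
```

```text
the job is handed in; nothing more can be done
None
```

The job is handed in, with no verdict returned: the mill was pushed up against the end stop with the thumb bar held down, the bar was then released, and the last pictures show the flap shut on the mill and the arm clear of the nest.

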